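# Index the swivel packing chute over the open carton

## Robot

A 7-joint arm with a two-finger parallel gripper is mounted at the origin on the work surface. World frame = base frame: x ahead of the robot, y to its left, z up, the work surface at z = 0. Lengths are in mm, angles in rad, forces in N, time in s.
With the tool pointing down it reaches from about 425 to 1025 mm from the base axis. Payload 3.6 kg.
Tool frame: the origin (TCP) lies midway between the tips of the shut fingers; the grasp point (between the pads) lies 19 mm behind it; z points along the fingers, y is the direction in which the jaws open and shut (so a half turn about z gives the same grasp; the last joint's range is limited). The gripper opens to 85 mm and grips with 20 to 120 N. Pads are 22 mm wide; open, the fingers measure 114 mm over their backs; the gripper's body (76 mm by 85 mm) begins 54 mm behind the grasp point. The pads swing forward as they close: fully open they stand 13 mm farther back than shut.
Start: joints at [1.24, 0.591, 0.048, 1.609, -0.033, 0.943, -0.034], TCP at [170.081, -704.771, 231.302] pointing down, gripper open.
Joint ranges: [-2.69, 2.69], [-0.47, 2.24], [-1.27, 1.36], [0.19, 2.51], [-1.53, 4.68], [0.08, 2.07], [-3.09, 3.09]. Speed limits (rad/s): [2.57, 2.57, 3.14, 3.14, 3.14, 3.14, 3.14].

## Interface

Orientations are given as a 3x3 rotation matrix whose columns are the frame's x, y, z axes.
In Python, from rig import arm gives the robot as it stands.
- The arm moves only by the tool apply_moves, never from a script. Its argument "steps" is a list that holds one entry, the list of rows, each a list of 7 numbers: the finger opening in cm, from 0 to 8.54, then the shift along the tool's x, y, z in cm, then the turn, a rotation vector about the tool's x, y, z in degrees. A call has exactly 10 rows; each row shifts and turns the pose as measured when the row begins, along the tool's axes as they then stand; what a row does not reach is not made up. A row lasts 1/8 s, in which the tool goes at most 62.5 mm and 10.7 degrees, less where a joint would pass 70% of its speed; a pose out of reach is approached as far as the arm can. A call is refused whole if a number of a shift passes 6.25 or a number of a turn 10.7, either way. A call with a gripper value outside its range is refused whole. The fingers move at their own pace and stop on an object; "newtons" is the grip in N (left out, the last holds). Time passes only in rows, so rows that do not move let the fingers close, or fill a call up. It gives the time, the measured TCP pose, the force and the opening at its end, in the units of the state.
- arm.read_state(): the state, without advancing time (a new reading comes with each control period).
- arm.camera(name): name is "side" or "top" or "wrist"; returns a dict with "pixels" (384x512x3 uint8, red, green, blue), "fx", "fy", "cx", "cy" (pixels), "extrinsics" (4x4, takes a point from world to camera coordinates); the wrist camera has in their place "mount" (4x4, takes a point from camera to tool coordinates, whose origin is the TCP and whose axes are the flange's). Camera axes: x right, y up, looking along -z (the intrinsics and any distortion apply to the point x, -y, -z); pixel columns grow to the right and rows downward; lengths in mm; the calibration is good to about 2 mm. The wrist camera is an equidistant fisheye: a pixel r from the principal point sees the ray r / f radians off the axis. A picture is of the moment at which its call begins: read the wrist's pose just before it. There is no depth.
- arm.job_done(): hands the job in, once; it reports no verdict.
The state is a dict: "clock": time; "joint_pos": joint angles; "qvel": joint speeds; "tau": joint torques, N m; "eef_pos": TCP position; "tool_rot": TCP orientation; "force": force on the tool from outside, world axes, zero at the start; "wrist_torque": the same for the moment, N m; "finger_gap": opening from 0.0 (shut) to 1.0 (fully open).
Only numpy, scipy, OpenCV 4.12 (cv2) and the standard library are available. Lean on these libraries where they do the work, as an engineer would, in place of code of your own. Each camera call takes 0.05 s, during which the arm holds its last target.

## Task

Packing can start: the swivel chute must feed the open, empty carton, not the closed one. Pull up the sprung locking plunger by its black knob, swing the chute round until its mouth is over the open carton, and let the plunger drop fully home in the socket there, then let go. Leave the open carton standing where it is.

Things in the scene. Friction and masses are not known exactly. Their poses are not given: they have to be found in the camera images.
- plunger_knob (a point): Centre of the upright black knob (30 mm round, 38 mm high, spins freely) on the sprung plunger at the end of the grey tail arm, opposite the chute. Plunger home: centre 167 mm above the table, boss below ends at 140. The head turns about a vertical pivot 130 mm from the knob on the level line to the chute mouth; the knob swings opposite to the mouth. Grip with the fingers either side of the arm.
- plunger (a joint): Lift (m): 0 fully home, 0.030 top of travel; spring 4.5 N at home, 9 N at top. The 18 mm taper-nosed pin sits 14 mm deep, so lift about 22 mm to turn. Three sockets (25 mm notches in the aluminium ring): the middle one, where it starts, and one 35 degrees to each side; between them it rests on the ring at 0.014. Released within 8 mm of a socket's centre it slides in. Head turns 40 degrees each way
- chute_mouth (a point): Middle of the lower lip of the steel chute (trough 110 mm wide, lip 115 mm above the table), on the same swivelling head as the knob: seen from above in line with knob and pivot, 190 mm from the pivot, 320 mm from the knob. The trough's closed upper end reaches 50 mm past the pivot towards the knob, 250 mm high.
- carton_top (a point): Centre of the mouth, at rim height, of the open empty cardboard carton (150 x 150 mm, 85 mm high). It stands under where the chute mouth comes with the plunger in one of the two side sockets, to within 15 mm: the socket sets the exact angle. A closed, taped carton of the same size stands at the other side socket.
There are look-alikes about, which are no part of the job. What is shaped like the part that bears carton_top but green or orange is not meant.

How it is judged:
By the outcome, as a careful person would: the job done as asked, in the order asked, and still so for the second after the job is handed in, with the robot touching nothing.
It also fails if it takes over 38 s, if anything falls off the work surface, if the arm or the gripper's body presses on something with over 40 N, if the wrist force passes 120 N, or if a joint passes its speed limit or range.

## Working session

There is one attempt and no reset: what is moved stays moved. The work goes in short steps, Python scripts to look and compute and a tool call to move; the robot and the scene stay as the last step left them, time stands still between calls to the robot, and variables do not carry over. Pictures are saved under pics/ and viewed, and the job is handed in when it is done.

Besides the shell and the picture viewer there is one more tool, called by a JSON object that holds its "name" and its "arguments", one argument or row to a line. apply_moves: Moves the arm, as the interface text tells. Its arguments: {"type":"object","properties":{"steps":{"type":"array"},"newtons":{"type":"number"}},"required":["steps"]}

```bash
mkdir -p pics; ls
python3 - <<'E'
from rig import arm
import cv2,numpy as np,pickle
s=arm.read_state();print({k:np.round(v,3).tolist() for k,v in s.items()})
d={}
for n in("side","top","wrist"):
    c=arm.camera(n);d[n]=c;cv2.imwrite(f"pics/{n}0.png",c["pixels"][...,::-1])
    print(n,c["fx"],c["fy"],c["cx"],c["cy"],[k for k in c]);print(np.round(c.get("extrinsics",c.get("mount")),3))
d["s"]=s
pickle.dump(d,open("d0.pkl","wb"))
E
```

```text
pics
{'clock': 0.0, 'joint_pos': [1.241, 0.592, 0.048, 1.61, -0.033, 0.943, -0.034], 'qvel': [0.002, 0.001, -0.001, 0.002, -0.002, 0.001, 0.002], 'tau': [-0.0, -54.868, 1.547, -19.811, 0.009, 0.009, 0.0], 'eef_pos': [169.871, -703.973, 230.135], 'tool_rot': [[0.972, 0.235, -0.001], [0.235, -0.972, 0.002], [-0.0, -0.002, -1.0]], 'force': [-0.73, 0.146, -0.336], 'wrist_torque': [-0.029, -0.009, 0.014], 'finger_gap': 1.001}
side 385.13868397845334 385.13868397845334 249.55400052710257 194.81020240984407 ['pixels', 'fx', 'fy', 'cx', 'cy', 'extrinsics']
[[ 1.000000e+00 -1.700000e-02  1.000000e-03 -5.877040e+02]
 [ 1.000000e-02  5.940000e-01  8.040000e-01 -1.050880e+02]
 [-1.400000e-02 -8.040000e-01  5.940000e-01 -1.178848e+03]
 [ 0.000000e+00  0.000000e+00  0.000000e+00  1.000000e+00]]
top 357.88155470662923 357.88155470662923 262.32572562806445 189.10756438672638 ['pixels', 'fx', 'fy', 'cx', 'cy', 'extrinsics']
[[-5.000000e-03 -1.000000e+00  2.400000e-02 -2.489100e+01]
 [ 9.990000e-01 -4.000000e-03  5.100000e-02 -5.710610e+02]
 [-5.100000e-02  2.400000e-02  9.980000e-01 -1.078305e+03]
 [ 0.000000e+00  0.000000e+00  0.000000e+00  1.000000e+00]]
wrist 297.3186396354542 297.3186396354542 254.5161371191389 185.04675508986287 ['pixels', 'fx', 'fy', 'cx', 'cy', 'mount']
[[  -0.       0.952    0.305   78.129]
 [   1.       0.       0.      -0.163]
 [   0.       0.305   -0.952 -141.529]
 [   0.       0.       0.       1.   ]]
```

View pics/side0.png

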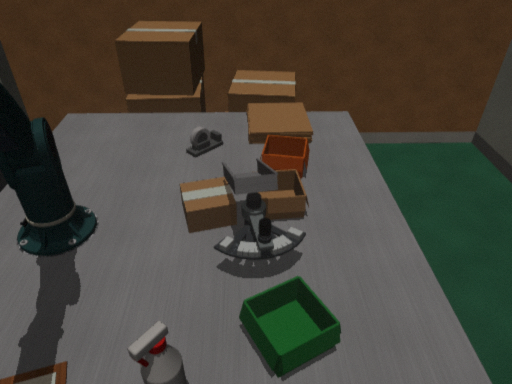

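View pics/top0.png

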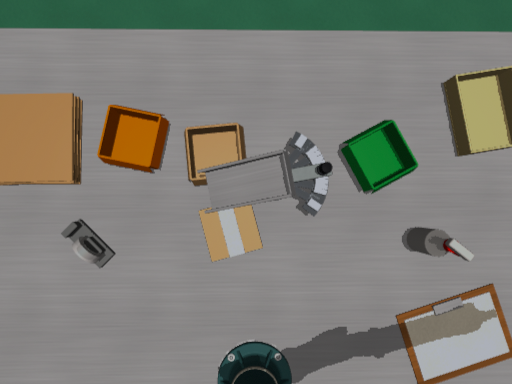

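View pics/wrist0.png

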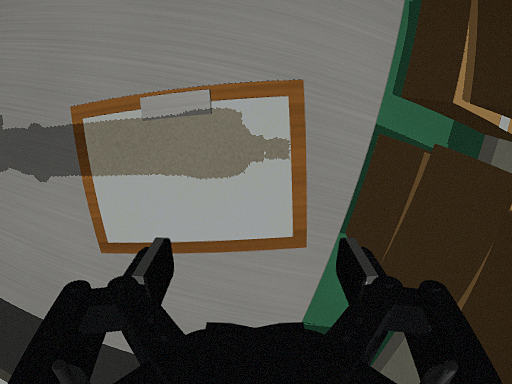

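The top view shows the knob at about (324,168), and the trough running from (290,170) to its mouth at about (205,190). The open carton is at (214,152), and the closed, taped carton is at (231,232). The look-alikes are an orange bin at (133,138), a green bin at (379,156), a beige box at (485,110) and flat cartons at (35,138). In the side view the knob is at (265,228) and the open carton is at (287,195). I'll crop in closer.

```bash
cat > h.py <<'E'
import numpy as np,cv2
def ray(c,u,v):
    E=np.array(c["extrinsics"]);R=E[:3,:3];t=E[:3,3]
    d=np.array([(u-c["cx"])/c["fx"],-(v-c["cy"])/c["fy"],-1.0])
    return -R.T@t, R.T@d
def onz(c,u,v,z):
    o,d=ray(c,u,v);return o+d*(z-o[2])/d[2]
def tri(c1,p1,c2,p2):
    o1,d1=ray(c1,*p1);o2,d2=ray(c2,*p2)
    A=np.c_[d1,-d2];k=np.linalg.lstsq(A,o2-o1,rcond=None)[0]
    a=o1+d1*k[0];b=o2+d2*k[1];return (a+b)/2,np.linalg.norm(a-b)
def proj(c,p):
    q=np.array(c["extrinsics"])@np.r_[p,1];return c["cx"]-c["fx"]*q[0]/q[2],c["cy"]+c["fy"]*q[1]/q[2]
E
python3 - <<'E'
import pickle,cv2,numpy as np
d=pickle.load(open("d0.pkl","rb"))
t=d["top"]["pixels"][110:270,175:345,::-1];cv2.imwrite("pics/tc.png",cv2.resize(t,None,fx=4.5,fy=3.75 if 0 else 3.7,interpolation=cv2.INTER_CUBIC)) if 0 else cv2.imwrite("pics/tc.png",cv2.resize(t,None,fx=3.5,fy=3.5,interpolation=cv2.INTER_CUBIC))
t=d["side"]["pixels"][130:270,170:320,::-1];cv2.imwrite("pics/sc.png",cv2.resize(t,None,fx=4,fy=4,interpolation=cv2.INTER_CUBIC))
E
```

```text
(no output)
```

View pics/tc.png

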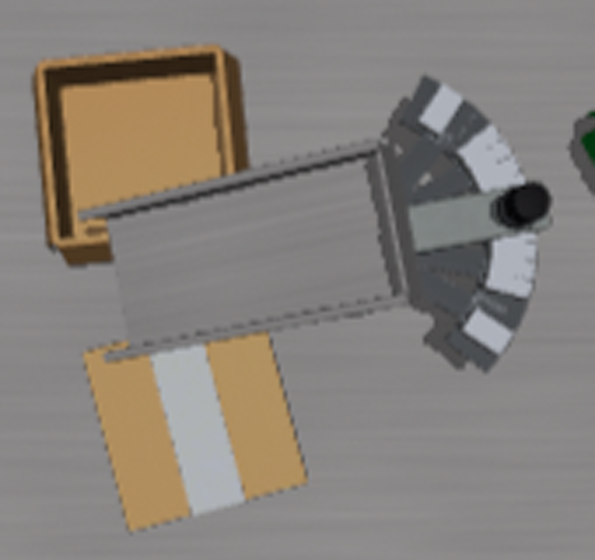

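View pics/sc.png

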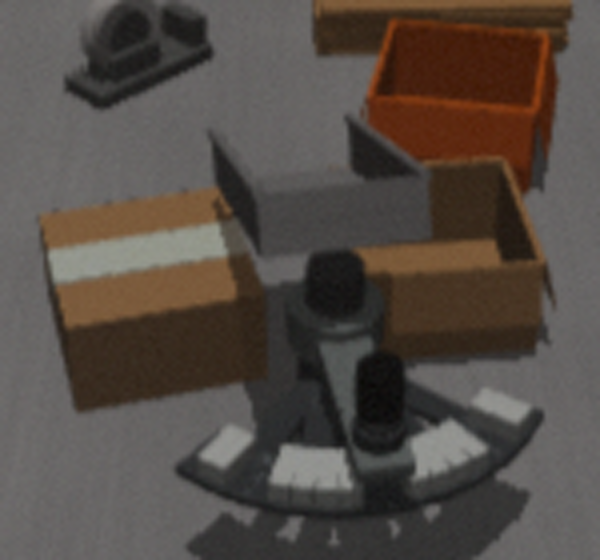

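Run:
```python
import pickle,numpy as np
from h import *
d=pickle.load(open("d0.pkl","rb"));T=d["top"];S=d["side"]
tc=lambda x,y:(175+(x+.5)/3.5-.5,110+(y+.5)/3.5-.5)
sc=lambda x,y:(170+(x+.5)/4-.5,130+(y+.5)/4-.5)
print("knobtop tri",tri(T,tc(524,202),S,sc(380,362)))
k=onz(T,*tc(524,202),186);print("knob z186",k, "side z186",onz(S,*sc(380,362),186))
# body silhouettes centre
m=onz(T,*tc(118,283),115);print("mouth",m,np.linalg.norm((m-k)[:2]))
a=[onz(T,*tc(*p),115) for p in((107,222),(130,345))];print("lip w",np.linalg.norm(a[0]-a[1]),a)
# carton outer rim corners z85
cs=[onz(T,*tc(*p),85) for p in((36,66),(222,47),(236,170),(52,246))];
print("open",[c.round(0) for c in cs],[np.linalg.norm(cs[i]-cs[i-1]) for i in range(4)])
cc=np.mean(onz(T,*tc(52,246),85)*.5+onz(T,*tc(222,47),85)*.5,axis=None) if 0 else (cs[1]+cs[3])/2
print("open c",cc)
cs2=[onz(T,*tc(*p),85) for p in((84,352),(268,332),(307,484),(130,530))];c2=np.mean(cs2,0);print("closed",c2)
u=(m-k)[:2];u/=np.linalg.norm(u);P=k[:2]+130*u;print("pivot",P,np.degrees(np.arctan2(u[1],u[0])))
for c in(cc,c2):
    v=c[:2]-P;print(np.linalg.norm(v),np.degrees(np.arctan2(v[1],v[0])))
```

```text
knobtop tri (array([ 619.61933065, -184.84803919,  183.72109866]), np.float64(2.4257132779555715))
knob z186 [ 618.14413495 -184.3940903   186.        ] side z186 [ 620.64913175 -187.3600064   186.        ]
mouth [562.50743468 124.39341457 115.        ] 313.75972587945125
lip w 99.03212030336256 [array([610.87711783, 133.21312126, 115.        ]), array([513.56685521, 114.82634233, 115.        ])]
open [array([742., 196.,  85.]), array([758.,  43.,  85.]), array([656.,  32.,  85.]), array([594., 182.,  85.])] [np.float64(148.60664331338663), np.float64(153.08857006258324), np.float64(102.47792886901945), np.float64(162.02870372852982)]
open c [676.20138757 112.61749138  85.        ]
closed [449.16654229  63.73081707  85.        ]
pivot [595.09219285 -56.45422957] 100.21384934128398
187.5205276548726 64.371453374358
189.04692784375507 140.52497098919903
```

Two sources agree on the geometry:
- **Knob:** about (619,-185). The triangulated top is 184 mm, against an expected 186.
- **Pivot:** about (595,-56).
- **Open carton:** bearing 64°, which is 36° clockwise of the chute. Its radius is 188 mm, against 190 expected.
- **Closed carton:** on the other side, at +40°.

What could be mistaken for the knob:
- The black pivot cap at side (254,199). It's beside the trough, so it isn't the plunger knob.
- The clamp at side (203,138).

The one I want is at side (265,228) / top (324,168), at the end of the tail arm above the ring.

The spray bottle is on the straight line to it, so I'll rise first.

{"name": "apply_moves", "arguments": {
  "steps": [
    [[8.5,0,0,-6,0,0,0],[8.5,0,0,-6,0,0,0],[8.5,0,0,-6,0,0,0],[8.5,4.8,-3.4,0,0,0,0],[8.5,4.8,-3.4,0,0,0,0],[8.5,4.8,-3.4,0,0,0,0],[8.5,4.8,-3.4,0,0,0,0],[8.5,4.8,-3.4,0,0,0,0],[8.5,4.8,-3.4,0,0,0,0],[8.5,4.8,-3.4,0,0,0,0]]
  ],
  "newtons": 40
}}

```text
clock: 1.4
eef_pos: [443.7, -390.1, 412.6]
tool_rot: [[0.975, 0.222, -0.004], [0.222, -0.975, 0.005], [-0.003, -0.006, -1.0]]
force: [0.9, -1.6, 1.0]
finger_gap: 0.998
```

{"name": "apply_moves", "arguments": {
  "steps": [
    [[8.5,4.8,-3.5,0,0,0,0],[8.5,4.8,-3.5,0,0,0,0],[8.5,4.8,-3.5,0,0,0,0],[8.5,4.8,-3.5,0,0,0,0],[8.5,2,-1.7,0,0,0,-9],[8.5,0,0,0,0,0,-10],[8.5,0,0,0,0,0,-10],[8.5,0,0,0,0,0,-10],[8.5,0,0,0,0,0,-10],[8.5,0,0,0,0,0,-10]]
  ]
}}

```text
clock: 2.65
eef_pos: [621.6, -173.1, 408.4]
tool_rot: [[0.267, 0.964, -0.01], [0.964, -0.267, 0.009], [0.006, -0.012, -1.0]]
force: [0.1, -0.2, 0.3]
finger_gap: 0.996
```

{"name": "apply_moves", "arguments": {
  "steps": [
    [[8.5,0,0,0,0,0,-9],[8.5,0,0,0,0,0,-9],[8.5,0,0,0,0,0,-8],[8.5,-1.2,-0.4,3,0,0,0],[8.5,0,0,5,0,0,0],[8.5,0,0,4,0,0,0],[8.5,0,0,0,0,0,0],[8.5,0,0,0,0,0,0],[8.5,0,0,0,0,0,0],[8.5,0,0,0,0,0,0]]
  ]
}}

```text
clock: 3.9
eef_pos: [619.9, -186.0, 288.4]
tool_rot: [[-0.198, 0.98, -0.006], [0.98, 0.198, 0.008], [0.009, -0.004, -1.0]]
force: [-1.2, -0.7, -0.3]
finger_gap: 0.996
```

```bash
cat > snap.py <<'E'
import sys,pickle,cv2,numpy as np
from rig import arm
n=sys.argv[1];d={"s":arm.read_state()}
for c in sys.argv[2:]:
    d[c]=arm.camera(c);cv2.imwrite(f"pics/{c}{n}.png",d[c]["pixels"][...,::-1])
pickle.dump(d,open(f"d{n}.pkl","wb"))
s=d["s"];print(s["clock"],np.round(s["eef_pos"],1),np.round(s["force"],1),np.round(s["joint_pos"],2),np.round(np.array(s["tool_rot"])[:,0],3))
E
python3 snap.py 1 wrist side
```

```text
3.9 [ 619.9 -186.   288.4] [-1.2 -0.7 -0.3] [ 0.56  0.47 -0.48  1.72  0.24  1.02  0.2 ] [-0.198  0.98   0.009]
```

View pics/wrist1.png

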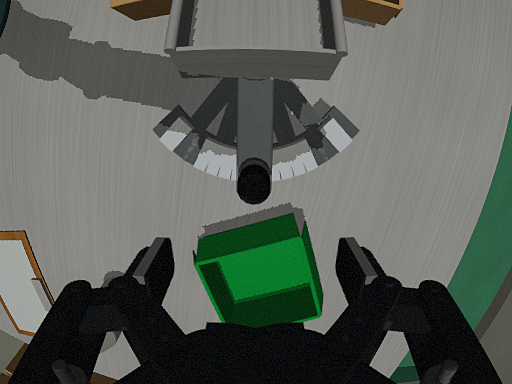

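View pics/side1.png

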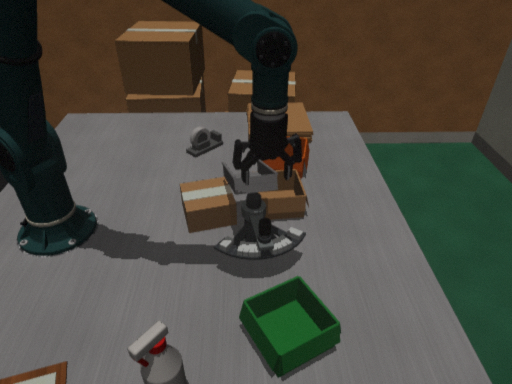

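```bash
cat >> h.py <<'E'
def wonz(c,s,u,v,z):
    x=u-c["cx"];y=v-c["cy"];r=np.hypot(x,y);th=r/c["fx"]
    q=np.array([np.sin(th)*x/r,np.sin(th)*y/r,np.cos(th)])
    q=np.array([q[0],-q[1],-q[2]])
    M=np.array(c["mount"]);R=np.array(s["tool_rot"])
    o=np.array(s["eef_pos"])+R@M[:3,3];d=R@M[:3,:3]@q
    return o+d*(z-o[2])/d[2]
E
python3 - <<'E'
import pickle
from h import *
d=pickle.load(open("d1.pkl","rb"));w=d["wrist"];s=d["s"]
g=cv2.cvtColor(w["pixels"],cv2.COLOR_RGB2GRAY)[140:230,230:280]
m=(g<28).astype('u1');n,l,st,ce=cv2.connectedComponentsWithStats(m);i=1+np.argmax(st[1:,4]);print(st[i],ce[i])
print("top disc ctr",wonz(w,s,254,186.5,186), "mount ctr", wonz(w,s,254,171,148))
im=cv2.resize(w["pixels"][130:230,200:310,::-1],None,fx=5,fy=5,interpolation=cv2.INTER_CUBIC);cv2.imwrite("pics/wc1.png",im)
print(proj(d["side"],s["eef_pos"]),proj(d["side"],[619.5,-185.5,186]))
E
```

```text
[   7   24   33   40 1054] [23.5085389  43.81214421]
top disc ctr [ 619.00085054 -186.43219622  186.        ] mount ctr [ 618.0564436  -182.62294462  148.        ]
(np.float64(265.3450204085292), np.float64(184.9183464470292)) (np.float64(264.11082835591264), np.float64(219.63052543452642))
```

View pics/wc1.png

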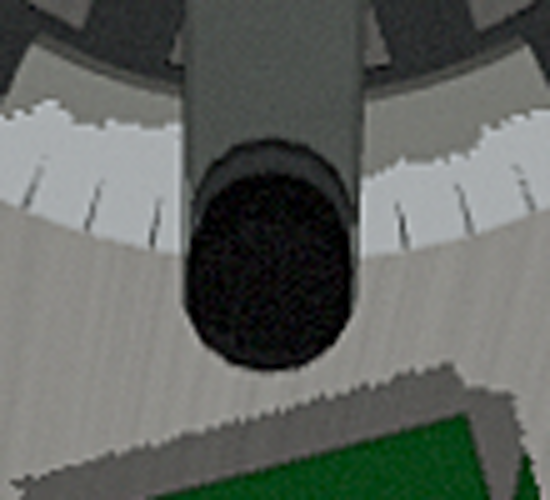

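The wrist view puts the knob top at (619,-186), which is under the TCP and agrees with the first fix. The arm runs vertically in the image, so the jaws straddle it. I'll go down and grip.

{"name": "apply_moves", "arguments": {
  "steps": [
    [[8.5,0,0,5,0,0,0],[8.5,0,0,4,0,0,0],[8.5,0,0,3,0,0,0],[8.5,0,0,1.5,0,0,0],[8.5,0,0,0.6,0,0,0],[8.5,0,0,0,0,0,0],[2.0,0,0,0,0,0,0],[2.0,0,0,0,0,0,0],[2.0,0,0,0,0,0,0],[2.0,0,0,0,0,0,0]]
  ],
  "newtons": 60
}}

```text
clock: 5.25
eef_pos: [624.1, -187.0, 152.2]
tool_rot: [[-0.196, 0.981, 0.006], [0.981, 0.196, 0.002], [0.001, 0.006, -1.0]]
force: [-3.2, 0.1, 2.0]
finger_gap: 0.337
```

```bash
python3 snap.py 2 wrist side
```

```text
5.25 [ 624.1 -187.   152.2] [-3.2  0.1  2. ] [ 0.51  0.62 -0.41  1.83  0.34  0.76  0.11] [-0.196  0.981  0.001]
```

View pics/wrist2.png

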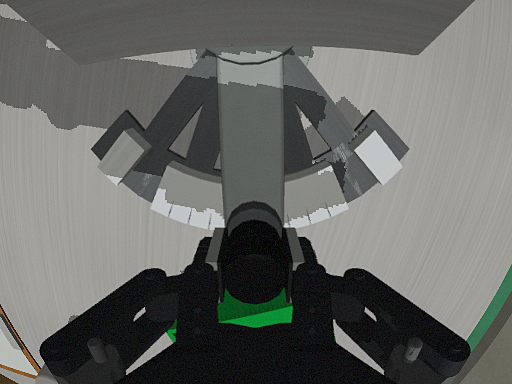

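View pics/side2.png

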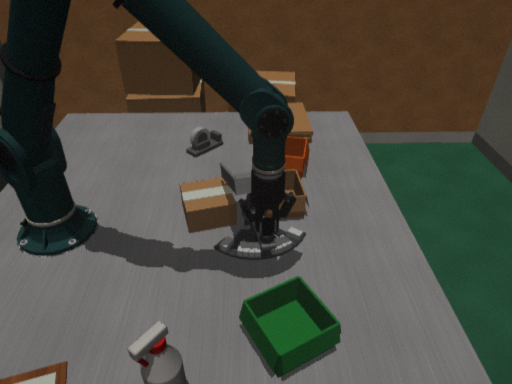

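The gap reads 28.7 mm, so the 30 mm knob is gripped and centred between the pads. Now I'll lift about 23 mm.

{"name": "apply_moves", "arguments": {
  "steps": [
    [[2.0,0,-0.2,0,0,0,0],[2.0,0,0,-0.6,0,0,0],[2.0,0,0,-0.6,0,0,0],[2.0,0,0,-0.6,0,0,0],[2.0,0,0,-0.5,0,0,0],[2.0,0,0,0,0,0,0],[2.0,0,0,0,0,0,0],[2.0,0,0,0,0,0,0],[2.0,0,0,0,0,0,0],[2.0,0,0,0,0,0,0]]
  ]
}}

```text
clock: 6.6
eef_pos: [620.5, -187.6, 171.6]
tool_rot: [[-0.197, 0.98, 0.004], [0.98, 0.197, 0.004], [0.004, 0.004, -1.0]]
force: [1.3, -0.8, -8.4]
finger_gap: 0.332
```

```bash
python3 snap.py 3 wrist side
```

```text
6.6 [ 620.5 -187.6  171.6] [ 1.3 -0.8 -8.4] [ 0.52  0.59 -0.43  1.82  0.32  0.79  0.12] [-0.197  0.98   0.004]
```

View pics/wrist3.png

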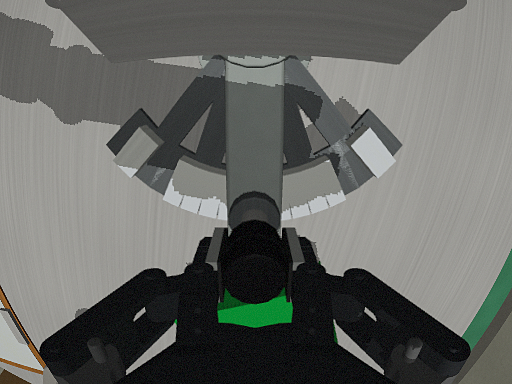

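Lifted 19.4 mm and the force is down to -8.4 N, which fits the spring. I'll lift a little more, then swing clockwise along the arc.

{"name": "apply_moves", "arguments": {
  "steps": [
    [[2.0,0,0,-0.5,0,0,0],[2.0,0.0,-0.3,0,0,0,1],[2.0,0.03,-0.9,0,0,0,4],[2.0,0.03,-0.9,0,0,0,4],[2.0,0.03,-0.9,0,0,0,4],[2.0,0.03,-0.9,0,0,0,4],[2.0,0.03,-0.9,0,0,0,4],[2.0,0.03,-0.9,0,0,0,4],[2.0,0,0,0,0,0,0],[2.0,0,0,0,0,0,0]]
  ]
}}

```text
clock: 7.95
eef_pos: [562.1, -185.5, 177.5]
tool_rot: [[0.251, 0.968, 0.006], [0.968, -0.251, 0.005], [0.006, 0.004, -1.0]]
force: [-0.0, -0.4, -9.4]
finger_gap: 0.336
```

```bash
python3 snap.py 4 wrist top
```

```text
7.95 [ 562.1 -185.5  177.5] [-0.  -0.4 -9.4] [ 0.48  0.51 -0.32  1.95  0.22  0.71 -0.23] [0.251 0.968 0.006]
```

View pics/wrist4.png

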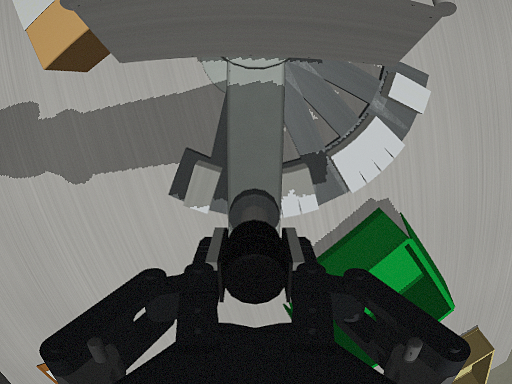

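View pics/top4.png

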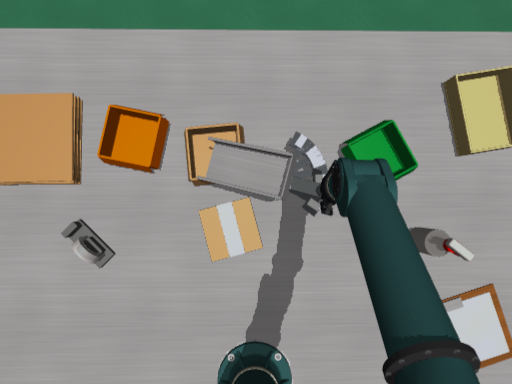

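Wrist: the arm is at about 26° of swing, and the socket gap is just to the left of it. The chute mouth is coming over the open carton, and radial forces are about zero. About 10° to go.

{"name": "apply_moves", "arguments": {
  "steps": [
    [[2.0,0.03,-0.8,0,0,0,3.5],[2.0,0.03,-0.8,0,0,0,3.5],[2.0,0.03,-0.5,0,0,0,2.5],[2.0,0,0,0,0,0,0],[2.0,0,0,0,0,0,0],[2.0,0,0,0,0,0,0],[2.0,0,0,0,0,0,0],[2.0,0,0,0,0,0,0],[2.0,0,0,0,0,0,0],[2.0,0,0,0,0,0,0]]
  ]
}}

```text
clock: 9.3
eef_pos: [544.6, -179.4, 177.3]
tool_rot: [[0.41, 0.912, 0.008], [0.912, -0.41, 0.005], [0.008, 0.005, -1.0]]
force: [-1.0, -0.3, -9.5]
finger_gap: 0.333
```

```bash
python3 snap.py 5 wrist top side
```

```text
9.3 [ 544.6 -179.4  177.3] [-1.  -0.3 -9.5] [ 0.44  0.48 -0.27  2.    0.19  0.68 -0.37] [0.41  0.912 0.008]
```

View pics/wrist5.png

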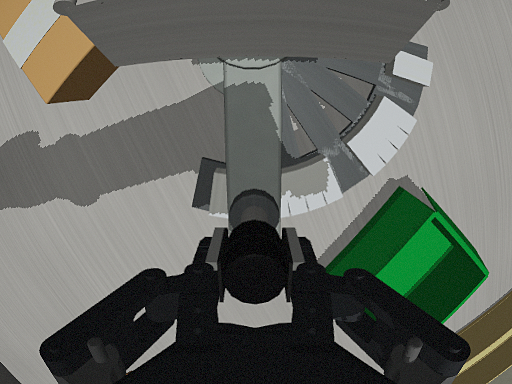

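{"name": "apply_moves", "arguments": {
  "steps": [
    [[2.0,0.0,-0.4,0,0,0,2],[2.0,0,0,0,0,0,0],[2.0,0,0,0,0,0,0],[2.0,0,0,0.5,0,0,0],[2.0,0,0,0.4,0,0,0],[2.0,0,0,0,0,0,0],[2.0,0,0,0,0,0,0],[2.0,0,0,0,0,0,0],[2.0,0,0,0,0,0,0],[2.0,0,0,0,0,0,0]]
  ]
}}

```text
clock: 10.7
eef_pos: [541.3, -177.9, 168.3]
tool_rot: [[0.444, 0.896, 0.009], [0.896, -0.444, 0.004], [0.008, 0.006, -1.0]]
force: [-0.2, -1.0, -8.2]
finger_gap: 0.337
```

On target at (541.3,-177.9), with 16 mm of lift. Next I'll lower past 14 mm and watch the force, which shows whether the pin is entering the socket.

{"name": "apply_moves", "arguments": {
  "steps": [
    [[2.0,0,0,0.4,0,0,0],[2.0,0,0,0.4,0,0,0],[2.0,0,0,0,0,0,0],[2.0,0,0,0,0,0,0],[2.0,0,0,0,0,0,0],[2.0,0,0,0,0,0,0],[2.0,0,0,0,0,0,0],[2.0,0,0,0,0,0,0],[2.0,0,0,0,0,0,0],[2.0,0,0,0,0,0,0]]
  ]
}}

```text
clock: 11.95
eef_pos: [542.0, -178.2, 160.4]
tool_rot: [[0.444, 0.896, 0.01], [0.896, -0.444, 0.004], [0.008, 0.007, -1.0]]
force: [-1.3, -0.7, -7.1]
finger_gap: 0.338
```

The lift is 8 mm and the spring is still pulling down, so the pin has gone into the socket.

{"name": "apply_moves", "arguments": {
  "steps": [
    [[2.0,0,0,0.4,0,0,0],[2.0,0,0,0.4,0,0,0],[2.0,0,0,0,0,0,0],[2.0,0,0,0,0,0,0],[2.0,0,0,0,0,0,0],[2.0,0,0,0,0,0,0],[2.0,0,0,0,0,0,0],[2.0,0,0,0,0,0,0],[2.0,0,0,0,0,0,0],[2.0,0,0,0,0,0,0]]
  ]
}}

```text
clock: 13.2
eef_pos: [542.8, -178.6, 152.3]
tool_rot: [[0.444, 0.896, 0.011], [0.896, -0.444, 0.003], [0.008, 0.009, -1.0]]
force: [-0.7, -1.8, -5.4]
finger_gap: 0.334
```

The height is back to where it was with the plunger home, and the force is -5.4 N against 4.5 N spring. I'll open, then rise.

{"name": "apply_moves", "arguments": {
  "steps": [
    [[8.5,0,0,0,0,0,0],[8.5,0,0,0,0,0,0],[8.5,0,0,0,0,0,0],[8.5,0,0,0,0,0,0],[8.5,0,0,0,0,0,0],[8.5,0,0,-2,0,0,0],[8.5,0,0,-4,0,0,0],[8.5,0,0,-5,0,0,0],[8.5,0,0,-3,0,0,0],[8.5,0,0,0,0,0,0]]
  ]
}}

```text
clock: 14.45
eef_pos: [544.6, -177.5, 299.0]
tool_rot: [[0.443, 0.896, 0.02], [0.897, -0.443, 0.004], [0.013, 0.016, -1.0]]
force: [0.1, -0.5, 0.4]
finger_gap: 0.993
```

```bash
python3 snap.py 6 wrist top side
```

```text
14.45 [ 544.6 -177.5  299. ] [ 0.1 -0.5  0.4] [ 0.48  0.33 -0.3   1.89  0.11  0.92 -0.34] [0.443 0.897 0.013]
```

View pics/wrist6.png

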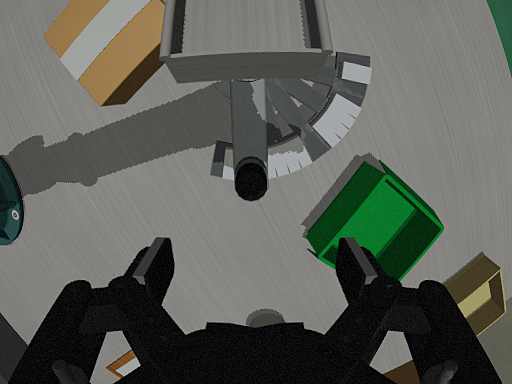

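View pics/top6.png

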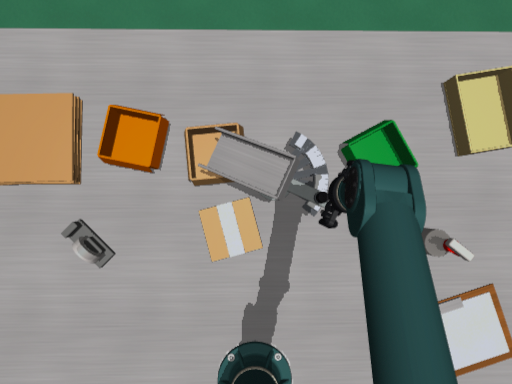

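View pics/side6.png

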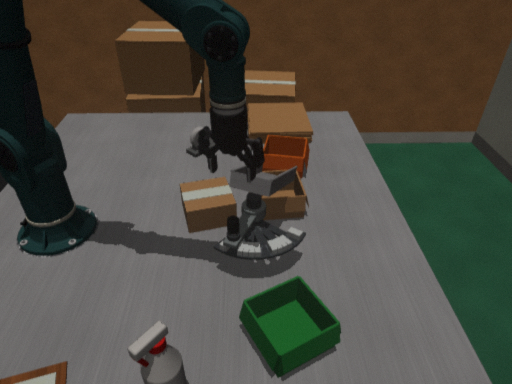

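Run:
```python
import pickle
from h import *
from scipy.optimize import brentq
d=pickle.load(open("d6.pkl","rb"));w=d["wrist"];s=d["s"];S=d["side"];d0=pickle.load(open("d0.pkl","rb"))
a=cv2.resize(S["pixels"][205:260,205:305,::-1],None,fx=6,fy=6,interpolation=cv2.INTER_CUBIC)
b=cv2.resize(d0["side"]["pixels"][205:260,205:305,::-1],None,fx=5,fy=5,interpolation=cv2.INTER_CUBIC)
cv2.imwrite("pics/a6.png",cv2.resize(a,(500,275)));c=cv2.resize(w["pixels"][130:220,200:300,::-1],(500,450),interpolation=cv2.INTER_CUBIC)
cv2.imwrite("pics/cmp6.png",np.vstack([cv2.resize(a,(500,275)),b]));cv2.imwrite("pics/wc6.png",c)
```

```text
(no output)
```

View pics/cmp6.png

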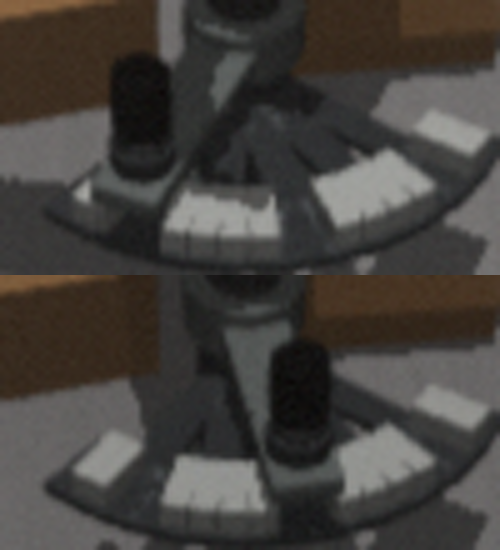

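View pics/wc6.png

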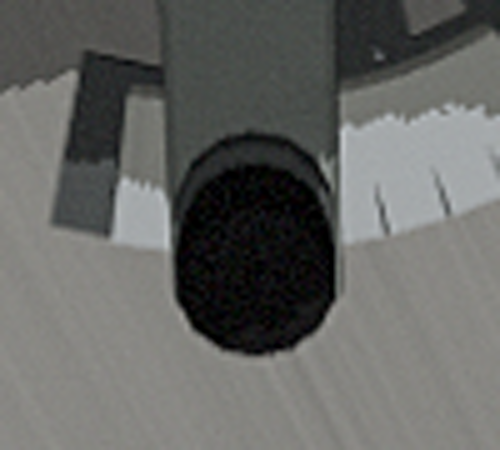

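In the side crop the knob sits on its boss exactly as it did at the start: black from row 55 to 178, against 342 to 465 (5x scale). I'll do one numeric check of knob height, angle, and whether the carton moved.

Run:
```python
import pickle
from h import *
d=pickle.load(open("d6.pkl","rb"));w=d["wrist"];s=d["s"];S=d["side"];T=d["top"];d0=pickle.load(open("d0.pkl","rb"))
for z in(186,200):
    k=wonz(w,s,200+255/5-.4,130+270/5-.4,z);print(z,k,proj(S,k))
print("seen side knob top", 205+140/5,205+65/5)
k=wonz(w,s,250.6,183.6,186)
c=[595.4,-59];v=k[:2]-c;print("dir",np.degrees(np.arctan2(v[1],v[0]))%360,np.hypot(*v))
a=T["pixels"][115:190,180:205].astype(int);b=d0["top"]["pixels"][115:190,180:205].astype(int)
print("carton diff",np.abs(a-b).mean(), "top edge",np.abs(T["pixels"][118:135,185:245].astype(int)-d0["top"]["pixels"][118:135,185:245]).mean())
m=onz(T,205.5,160,115);im=cv2.resize(T["pixels"][110:210,170:310,::-1],None,fx=5,fy=5,interpolation=cv2.INTER_CUBIC);cv2.imwrite("pics/tc6.png",im)
```

```text
186 [ 542.75471515 -177.0637917   186.        ] (np.float64(232.312754514915), np.float64(217.71503238916162))
200 [ 544.58107053 -173.26176279  200.        ] (np.float64(232.95076538742234), np.float64(212.22980356898216))
seen side knob top 233.0 218.0
dir 245.96764857777777 129.26942765413688
carton diff 18.522666666666666 top edge 20.09607843137255
```

View pics/tc6.png

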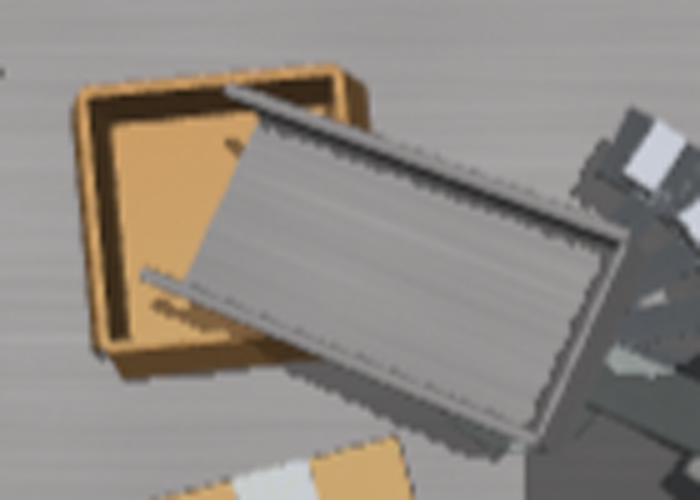

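The triangulated knob height matches fully home: at 186 mm it projects to side row 217.7, and I see it at row 218. At 14 mm lift it would be about row 212. The carton corners, at top (239,124) and (190,180), match the first picture to within half a pixel, and the lip is over the carton. I'll hand in.

```bash
python3 -c "
from rig import arm
print(arm.job_done())"
```

```text
the job is handed in; nothing more can be done
None
```

The chute now feeds the open carton. I gripped the black knob across the tail arm, lifted it about 25 mm and swung the head about 35° clockwise. I then let the plunger down into that side socket, opened the gripper and rose clear. It took about 14.5 s.

**Last checks:**
- **Plunger home:** the knob top is at 186 mm by both the wrist and side views, which is its home height. The arm came back to the height where it first gripped the knob, and the force then was about 5 N, close to the spring's 4.5 N.
- **Swing angle:** the knob moved from bearing 280.4° to 246.0°, a turn of 34.4°. The nominal turn is 35°, and the socket play is about 1.5° either way.
- **Chute mouth:** the lip is over the open carton in the top view.
- **Open carton:** the two carton corners I rechecked are within about half a pixel of where they started.
- **Gripper:** it is open and clear, touching nothing, with about zero force.

**One check disagreed:** a raw brightness comparison of the carton area differed by about 18–20 levels. I put this down to lighting and the moved chute but did not look into it. For whether the carton moved, I relied on the corner positions.

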